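Sort leftover pipe fittings back into their drawers

ROBOT

A 7-joint arm with a two-finger parallel gripper is mounted at the origin on the work surface. World frame = base frame: x ahead of the robot, y to its left, z up, the work surface at z = 0. Lengths are in m, angles in rad, forces in N, time in s.
With the tool pointing down it reaches from about 0.425 to 0.925 m from the base axis. Payload 6.8 kg.
Tool frame: the origin (TCP) lies at the very end of the fingers, on their centre line; the grasp point (between the pads) lies 19 mm behind it; z points along the fingers, y is the line along which they close (so a half turn about z gives the same grasp; the last joint's range is limited). The gripper opens to 85 mm and grips with 20 to 120 N. Pads are 22 mm wide; open, the fingers measure 114 mm over their backs; the gripper's body (76 mm by 85 mm) begins 54 mm behind the grasp point. The pads swing forward as they close: fully open they stand 13 mm farther back than shut.
Start: joints at [1.156, 0.477, 0.022, 1.555, -0.011, 1.109, -0.083], TCP at [0.204, -0.643, 0.231] pointing down, gripper open.
Joint ranges: [-2.96, 2.96], [-0.34, 2.1], [-1.41, 1.46], [0.24, 2.44], [-1.37, 4.51], [0.17, 1.92], [-2.96, 2.96]. Speed limits (rad/s): [2.39, 2.39, 3.14, 3.14, 3.14, 3.14, 3.14].

INTERFACE

Orientations are given as a rotation vector (axis times angle).
In Python, from bench import monitor, optics, r gives the robot as it stands.
- The arm moves only by the shell command python3 -m crank 'ROWS' [OPENING] [FORCE]. ROWS is JSON, a list of rows, each a list of 2 entries, a list of its own where there are three numbers: the shift along the tool's x, y, z in cm, then the turn, a rotation vector about the tool's x, y, z in rad. A call has 1 to 5 rows; each row shifts and turns the commanded pose from where the row before left it, along the tool's axes as they then stand; what a row does not reach is not made up. A row lasts 1/10 s, in which the tool goes at most 50 mm and 8.59 degrees, less where a joint would pass 70% of its speed; a pose out of reach is approached as far as the arm can. A call is refused whole if a number of a shift passes 5 or a number of a turn 0.15, either way. A call with a gripper value outside its range is refused whole. OPENING is the finger opening in cm, from 0 to 8.54, set as the call begins (- or left out, the last holds). The fingers move at their own pace and stop on an object; FORCE is the grip in N (left out, the last holds). Time passes only in rows, so rows that do not move let the fingers close. It gives the time, the measured TCP pose, the force, the opening and the grip force at its end, in the units of the state.
- monitor.get_obs(): the state, without advancing time (a new reading comes with each control period).
- optics.grab_frame(name): name is "scene" or "top" or "wrist"; returns (picture, depth): 400x640x3 uint8, red, green, blue; 400x640 float32, m along the optical axis (not along the pixel's ray), 0 where there is no reading.
- optics.camera_model(name): a dict with "vertical_fov" (degrees; the focal length in pixels is half the picture's height over the tangent of half this angle, whatever the lens; pixels are square), "cx", "cy" (the principal point, pixels), "R" (3x3) and "t" (3): a world point X has camera coordinates R X + t; the wrist camera has in their place "hand_eye" (4x4, takes a point from camera to tool coordinates, whose origin is the TCP and whose axes are the flange's). Camera axes: x right, y down, z forward; pixel columns grow to the right and rows downward; lengths in m; the calibration is good to about 2 mm. A picture is of the moment at which its call begins: read the wrist's pose just before it. camera_model takes no time and is no camera call.
- r.hand_in(): hands the job in; it is judged then, once.
The state is a dict: "clock": time; "joints": joint angles; "qvel": joint speeds; "tau": joint torques, N m; "tcp_pos": TCP position; "orientation": TCP orientation; "contact_force": force on the tool from outside, world axes, zero at the start; "moment": the same for the moment, N m; "grip_width": finger opening in m; "gripper_force": force on a finger pad.
Only numpy, scipy, OpenCV 4.12 (cv2) and the standard library are available. Lean on these libraries where they do the work, as an engineer would, in place of code of your own. Each camera call takes 0.05 s, during which the arm holds its last target. There are 200 camera calls.

TASK

The pipe job is done: put each of the four loose fittings (elbow, tee, cross and straight socket) away in the drawer that already holds its own kind, down on the drawer's floor in the clear space in front of the ones already there. Leave the pencil and the reel of tape lying among them where they are.

Things in the scene. Friction and masses are not known exactly. Their poses are not given: they have to be found in the camera images.
- elbow_c (a point): Loose pipe elbow, an L of two arms at right angles, about 44.5 x 44.5 x 31 mm, about 0.12 kg. Grey galvanised malleable iron, axes lying level, 31 across the end beads (so 31 high), pipe axes 15.5 above the bench; each arm ends 29 from the crossing of the axes, where this point lies (half-way up). Arms along +x and +y; the bend's back is 15.5 behind the point in -x and -y.
- tee_c (a point): Loose pipe tee, a T of three arms, 58 x 44.5 x 31 mm, about 0.16 kg. Grey galvanised malleable iron, axes lying level, 31 across the end beads (so 31 high), pipe axes 15.5 above the bench; each arm ends 29 from the crossing of the axes, where this point lies (half-way up). The run lies along y (both ways), the branch along +x; the run's back is 15.5 behind the point in -x.
- cross_c (a point): Loose pipe cross, a plus of four arms, 58 x 58 x 31 mm, about 0.2 kg. Grey galvanised malleable iron, axes lying level, 31 across the end beads (so 31 high), pipe axes 15.5 above the bench; each arm ends 29 from the crossing of the axes, where this point lies (half-way up). Arms along +x, -x, +y, -y.
- socket_c (a point): Loose straight pipe socket (coupling), a plain round sleeve 31 mm in diameter standing on end, 36 high, about 0.09 kg, grey galvanised iron, a dark hole in its top. The point is its centre, 18 above the bench; z along the sleeve.
- elbow_drawer: White open plastic drawer, one of four alike side by side in any order; 176 long (x) x 140 wide (y) x 42 high, walls and floor 3 thick, does not move; pull lip on the front end (-x, towards the robot), 12 long, 27 up. Origin: centre of its underside. In it at the rear, beyond x = +15, are fixed two elbows (L), tops 34 above the bench; the floor ahead of them (x -85 to +15, 134 wide) is clear. mm.
- tee_drawer: White open plastic drawer, one of four alike side by side in any order; 176 long (x) x 140 wide (y) x 42 high, walls and floor 3 thick, does not move; pull lip on the front end (-x, towards the robot), 12 long, 27 up. Origin: centre of its underside. In it at the rear, beyond x = +15, are fixed two tees (T), tops 34 above the bench; the floor ahead of them (x -85 to +15, 134 wide) is clear. mm.
- cross_drawer: White open plastic drawer, one of four alike side by side in any order; 176 long (x) x 140 wide (y) x 42 high, walls and floor 3 thick, does not move; pull lip on the front end (-x, towards the robot), 12 long, 27 up. Origin: centre of its underside. In it at the rear, beyond x = +15, are fixed two crosses (plus), tops 34 above the bench; the floor ahead of them (x -85 to +15, 134 wide) is clear. mm.
- socket_drawer: White open plastic drawer, one of four alike side by side in any order; 176 long (x) x 140 wide (y) x 42 high, walls and floor 3 thick, does not move; pull lip on the front end (-x, towards the robot), 12 long, 27 up. Origin: centre of its underside. In it at the rear, beyond x = +15, are fixed three straight sockets standing on end, tops 39 above the bench; the floor ahead of them (x -85 to +15, 134 wide) is clear. mm.
- pencil_c (a point): Flat red carpenter's pencil lying loose in the middle among the fittings, 165 x 13 x 8 mm, 15 g, along its x. The point is 75 from its blunt end, 4 above the bench. To be left where it lies.
- reel_c (a point): White reel of thread tape lying flat and loose on the robot's side of the fittings, 52 mm in diameter, 14 high, 30 g. The point is its centre, 7 above the bench. To be left where it lies.
Not all that is in view belongs to the job. Leave any turquoise look-alike of the cross_drawer alone.

How it is judged:
At the end, for the whole second after the job is handed in: Each loose fitting's centre is inside the walls of the drawer that holds its own kind and no more than 36 mm above the drawer's underside (so on its floor, not on the rim or on top of other fittings), released and at rest (x of elbow_c in the frame of elbow_drawer between -0.085 and 0.085 m and y of elbow_c in the frame of elbow_drawer between -0.067 and 0.067 m and z of elbow_c in the frame of elbow_drawer between 0.003 and 0.036 m and linear speed of each of elbow, tee, cross, socket below 0.02 m/s and angular speed of each of elbow, tee, cross, socket below 0.3 rad/s and x of tee_c in the frame of tee_drawer between -0.085 and 0.085 m and y of tee_c in the frame of tee_drawer between -0.067 and 0.067 m and z of tee_c in the frame of tee_drawer between 0.003 and 0.036 m and x of cross_c in the frame of cross_drawer between -0.085 and 0.085 m and y of cross_c in the frame of cross_drawer between -0.067 and 0.067 m and z of cross_c in the frame of cross_drawer between 0.003 and 0.036 m and x of socket_c in the frame of socket_drawer between -0.085 and 0.085 m and y of socket_c in the frame of socket_drawer between -0.067 and 0.067 m and z of socket_c in the frame of socket_drawer between 0.003 and 0.036 m); the robot touches nothing.
It fails at once if the pencil is moved more than 20 mm (distance of pencil_c from where it was at the start of the episode above 0.02 m).
It fails at once if the reel of tape is moved more than 20 mm (distance of reel_c from where it was at the start of the episode above 0.02 m).
It also fails if it takes over 96 s, if anything falls off the work surface, if the arm or the gripper's body presses on something with over 40 N, if the wrist force passes 120 N, or if a joint passes its speed limit or range.

## Working session

There is one attempt and no reset: what is moved stays moved. The work goes in short steps, Python scripts to look and compute and a shell command to move; the robot and the scene stay as the last step left them, time stands still between calls to the robot, and variables do not carry over. Pictures are saved under pics/ and viewed, at most 14 in all, crops included, and the job is handed in when it is done.

```bash
mkdir -p pics; ls; python3 - <<'E'
from bench import monitor, optics, r
import cv2,numpy as np
o=monitor.get_obs(); print({k:np.round(v,3).tolist() for k,v in o.items()})
for n in("top","scene"):
    p,d=optics.grab_frame(n); cv2.imwrite(f"pics/{n}0.png",p[...,::-1]); np.savez(f"{n}0.npz",p=p,d=d)
    m=optics.camera_model(n);print(n,m, (d>0).mean())
print(optics.camera_model("wrist"))
E
```

```text
pics
{'clock': 0.0, 'joints': [1.156, 0.478, 0.022, 1.556, -0.011, 1.109, -0.083], 'qvel': [0.0, 0.001, 0.001, -0.0, -0.001, -0.001, 0.001], 'tau': [0.0, -59.644, 1.608, -28.12, 0.013, 0.009, -0.0], 'tcp_pos': [0.204, -0.643, 0.23], 'orientation': [-3.103, -0.48, 0.001], 'contact_force': [0.297, 0.161, 0.108], 'moment': [-0.013, -0.058, -0.014], 'gripper_force': 0.0, 'grip_width': 0.086}
top {'vertical_fov': 51.46262430549436, 'cx': 320.66036644757577, 'cy': 202.45620777993742, 'R': array([[-0.00799553, -0.99934637, -0.03525486],
       [-0.98141696,  0.01460184, -0.19133096],
       [ 0.19172069,  0.03306992, -0.98089223]]), 't': array([0.0248811 , 0.45291451, 1.14210409])} 0.9961484375
scene {'vertical_fov': 47.44920252108096, 'cx': 325.5883103720673, 'cy': 209.83789628369902, 'R': array([[ 0.08148157,  0.99646001,  0.02069306],
       [ 0.52428235, -0.02519519, -0.85117167],
       [-0.84763717,  0.08020381, -0.52447934]]), 't': array([-0.05137106, -0.17709319,  1.34664489])} 0.996125
{'vertical_fov': 70.10336670309331, 'cx': 314.63082091348554, 'cy': 193.02818366381715, 'hand_eye': array([[ 1.36752548e-04, -9.54982621e-01, -2.96661719e-01,
         7.50558511e-02],
       [ 9.99999974e-01,  1.84304767e-04, -1.32323458e-04,
         5.33632805e-04],
       [ 1.81042772e-04, -2.96661693e-01,  9.54982621e-01,
        -1.42418621e-01],
       [ 0.00000000e+00,  0.00000000e+00,  0.00000000e+00,
         1.00000000e+00]])}
```

View pics/top0.png

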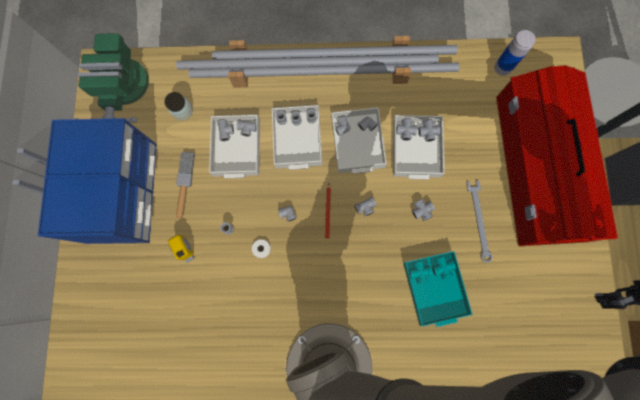

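View pics/scene0.png

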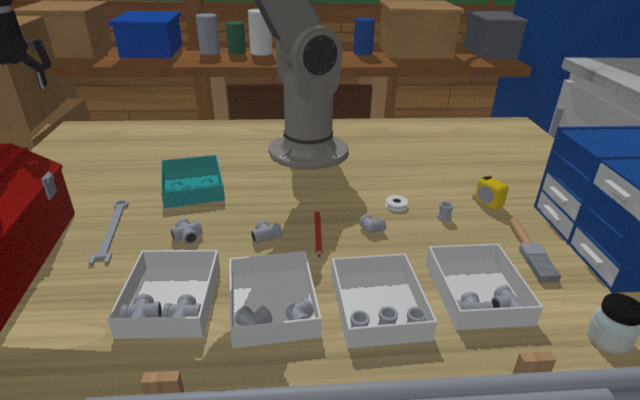

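The top view shows the four drawers at about (235,145), (297,137), (358,140) and (418,145). The loose parts are at (227,227), (287,212), (366,206) and (423,208). I'll enlarge this area and get coarse positions.

```bash
cat > h.py <<'E'
from bench import monitor, optics, r
import cv2,numpy as np
from scipy.spatial.transform import Rotation as Ro
def cam(n,o=None):
    m=optics.camera_model(n); f=200/np.tan(np.radians(m["vertical_fov"]/2))
    if n=="wrist":
        H=np.array(m["hand_eye"]); T=Ro.from_rotvec(o["orientation"]).as_matrix()
        R=T@H[:3,:3]; c=T@H[:3,3]+o["tcp_pos"]
    else: R=np.array(m["R"]).T; c=-R@m["t"]
    return f,m["cx"],m["cy"],R,c
def ray(C,uv,z):
    f,cx,cy,R,c=C; uv=np.atleast_2d(uv).astype(float)
    d=np.c_[(uv-[cx,cy])/f,np.ones(len(uv))]@R.T
    return c+d*((z-c[2])/d[:,2])[:,None]
def cloud(C,d):
    f,cx,cy,R,c=C; v,u=np.indices(d.shape); P=np.stack([(u-cx)/f*d,(v-cy)/f*d,d],-1)@R.T+c
    P[d<=0]=np.nan; return P
def show(o): print(np.round(o["clock"],2),"tcp",np.round(o["tcp_pos"],4),"R",np.round(Ro.from_rotvec(o["orientation"]).as_matrix(),3).tolist(),"w",o["grip_width"],"F",np.round(o["contact_force"],1))
def look(n,name,crop=None,k=1):
    o=monitor.get_obs(); p,d=optics.grab_frame(n); np.savez(name+".npz",p=p,d=d)
    return o,p,cloud(cam(n,o),d)
E
python3 - <<'E'
from h import *
z=np.load("top0.npz"); p,d=z["p"],z["d"]; C=cam("top"); P=cloud(C,d)
cv2.imwrite("pics/topc.png",cv2.resize(p[95:255,195:455,::-1],None,fx=3,fy=3,interpolation=cv2.INTER_CUBIC))
Z=P[...,2]; print("bench z",np.nanmedian(Z[180:260,260:280]))
m=((Z>0.006)&(P[...,0]<0.62)).astype(np.uint8)
n,l,s,c=cv2.connectedComponentsWithStats(m)
for i in range(1,n):
    if s[i,4]>30 and 190<c[i][0]<460 and c[i][1]<265:
        q=P[l==i]; print(np.round(c[i]),s[i,4],np.round(q.mean(0),3),"max z",round(q[:,2].max(),3),"min",np.round(q.min(0)[:2],3),"max",np.round(q.max(0)[:2],3), p[l==i].mean(0).round())
E
```

```text
bench z 0.00253449555865104
[421. 168.] 506 [ 0.554 -0.273  0.028] max z 0.048 min [ 0.523 -0.35 ] max [ 0.619 -0.194] [157. 155. 146.]
[297. 162.] 443 [0.582 0.09  0.025] max z 0.049 min [0.56  0.018] max [0.62  0.164] [170. 167. 158.]
[362. 165.] 393 [ 0.566 -0.102  0.029] max z 0.051 min [ 0.544 -0.169] max [ 0.619 -0.026] [139. 136. 128.]
[233. 166.] 712 [0.573 0.281 0.022] max z 0.049 min [0.536 0.197] max [0.62  0.355] [169. 166. 157.]
[327. 212.] 220 [0.432 0.002 0.01 ] max z 0.016 min [ 0.355 -0.01 ] max [0.518 0.012] [110.  51.  34.]
[365. 206.] 264 [ 0.443 -0.109  0.028] max z 0.038 min [ 0.418 -0.137] max [ 0.475 -0.076] [120. 118. 117.]
[423. 210.] 332 [ 0.431 -0.272  0.027] max z 0.038 min [ 0.402 -0.305] max [ 0.462 -0.243] [124. 123. 123.]
[287. 213.] 201 [0.426 0.118 0.028] max z 0.036 min [0.406 0.093] max [0.448 0.15 ] [128. 126. 123.]
[226. 228.] 122 [0.385 0.294 0.027] max z 0.044 min [0.372 0.28 ] max [0.403 0.32 ] [113. 109. 104.]
[260. 248.] 257 [0.327 0.196 0.016] max z 0.023 min [0.302 0.17 ] max [0.351 0.228] [182. 179. 168.]
```

View pics/topc.png

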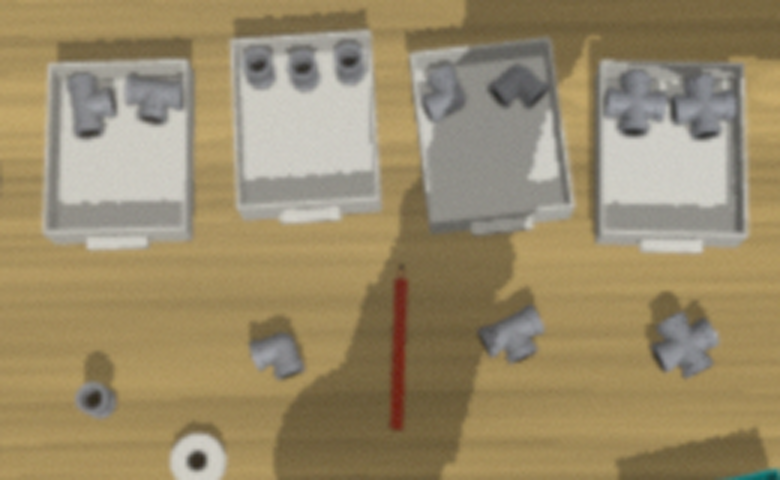

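Crop: the drawers from left to right hold tees, sockets, elbows and crosses. The loose parts are the socket at (95,398), elbow at (278,352), tee at (514,334) and cross at (685,345), with the pencil at x≈400 and the reel at (197,460). Next: drawer poses, toolbox clearance and the first move.

```bash
python3 - <<'E'
from h import *
z=np.load("top0.npz"); C=cam("top"); P=cloud(C,z["d"])-[0,0,.003]; X,Y,Z=P[...,0],P[...,1],P[...,2]
for n,y in(("tee",.28),("sock",.09),("elb",-.1),("cross",-.273)):
    m=(abs(Y-y)<.092)&(X>.5)&(X<.8)&(Z>.034)&(Z<.05)
    print(n,m.sum(),cv2.minAreaRect(P[m][:,:2].astype(np.float32)))
m=(Y<-.45)&(X<.8)&(X>.2)&(Z>.05)&(Y>-.8); print("toolbox",np.nanpercentile(P[m],[1,99],axis=0).round(3))
o=monitor.get_obs(); T=Ro.from_rotvec(o["orientation"]).as_matrix()
for q in([.33,-.42,.25],[.44,-.2,.25]): print(np.round(T.T@(np.array(q)-o["tcp_pos"])*100,1))
E
```

```text
tee 379 ((0.6364571452140808, 0.27801015973091125), (0.17864011228084564, 0.14217394590377808), 0.8442598581314087)
sock 436 ((0.6607747673988342, 0.0916910171508789), (0.178628072142601, 0.1403837651014328), 2.948185920715332)
elb 307 ((0.6458848118782043, -0.09193085134029388), (0.17850157618522644, 0.14009970426559448), 5.598636150360107)
cross 319 ((0.6236480474472046, -0.2685476243495941), (0.14004302024841309, 0.1787504106760025), 87.54431915283203)
toolbox [[ 0.212 -0.728  0.056]
 [ 0.783 -0.517  0.314]]
[ 18.8 -17.4  -1.9]
[ 35.9 -35.1  -1.9]
```

```bash
python3 -m crank '[[[2.8,-4.2,-0.7],[0,0,0]],[[2.8,-4.2,-0.7],[0,0,0]],[[2.8,-4.2,-0.7],[0,0,0]],[[2.8,-4.2,-0.7],[0,0,0]]]' 8.5 60 && python3 -m crank '[[[3.1,-3.7,0],[0,0,0]],[[3.1,-3.7,0],[0,0,0]],[[3.1,-3.7,0],[0,0,0]],[[3.1,-3.7,0],[0,0,0]],[[3.1,-3.7,0],[0,0,0]]]' && python3 -m crank '[[[3.1,-3.7,0],[0,0,0]],[[3.1,-3.7,0],[0,0,0]],[[3.1,-3.7,0],[0,0,0]],[[3.1,-3.7,0],[0,0,0]],[[3.1,-3.7,0],[0,0,0]]]' && python3 -m crank '[[[0,0,0],[0,0,0.15]],[[0,0,0],[0,0,0.15]],[[0,0,0],[0,0,0]],[[0,0,0],[0,0,0]]]'
python3 - <<'E'
from h import *
o,p,P=look("wrist","w0"); show(o); Z=P[...,2]
print("bench",np.nanmedian(Z[abs(Z)<.02]))
v,u=np.where((P[...,0]<.53)&(P[...,0]>.3)&(abs(P[...,1])<.36)); print(u.min(),u.max(),v.min(),v.max())
cv2.imwrite("pics/w0.png",p[...,::-1])
E
```

```text
clock: 0.5
tcp_pos: [0.259, -0.451, 0.2585]
orientation: [-3.104, -0.48, 0.001]
contact_force: [1.7, 0.2, 0.0]
grip_width: 0.0849
gripper_force: 0.0
clock: 1.0
tcp_pos: [0.3508, -0.2281, 0.2587]
orientation: [3.104, 0.48, -0.0]
contact_force: [0.8, -0.2, -0.1]
grip_width: 0.0846
gripper_force: 0.0
clock: 1.5
tcp_pos: [0.4428, -0.0051, 0.2588]
orientation: [3.104, 0.48, 0.0]
contact_force: [1.4, -0.2, 0.0]
grip_width: 0.085
gripper_force: 0.0
clock: 1.9
tcp_pos: [0.4424, -0.007, 0.2586]
orientation: [3.141, 0.017, -0.001]
contact_force: [1.0, 1.3, 0.6]
grip_width: 0.085
gripper_force: 0.0
1.9 tcp [ 0.4424 -0.007   0.2586] R [[1.0, 0.011, -0.0], [0.011, -1.0, -0.0], [-0.0, 0.0, -1.0]] w 0.08502638759213421 F [1.  1.3 0.6]
bench 0.000360908904970314
5 624 92 399
```

View pics/w0.png

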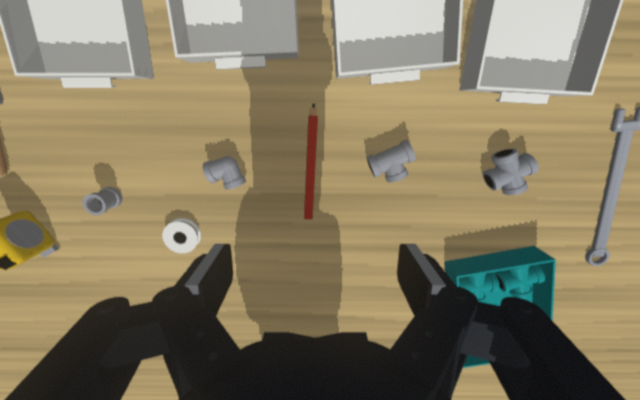

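Wrist view, with up = +x and left = +y: elbow (225,170), tee (391,160), cross (510,172), socket (101,201), pencil (311,165), reel (181,236). I'll take oriented rectangles from the upper halves of the parts.

```bash
cat >> h.py <<'E'
def parts(P,p,lo=.017,box=None):
    m=((P[...,2]>lo)&(P[...,2]<.045)&(P[...,0]<.52)&(P[...,0]>.33)&(abs(P[...,1])<.36)&(np.ptp(p.astype(int),axis=2)<40)).astype(np.uint8)
    n,l,s,c=cv2.connectedComponentsWithStats(m)
    for i in range(1,n):
        if s[i,4]<150: continue
        q=P[l==i][:,:2]; (cx,cy),(w,h),a=cv2.minAreaRect(q.astype(np.float32))
        e=np.array([np.cos(np.radians(a)),np.sin(np.radians(a))]); f=np.array([-e[1],e[0]]); d=q-[cx,cy]; U,V=d@e,d@f
        k=[int(((U*su>w/2-.010)&(V*sv>h/2-.010)).sum()) for su,sv in((1,1),(-1,1),(-1,-1),(1,-1))]
        print(np.round(c[i]),s[i,4],"c",round(cx,4),round(cy,4),"wh",round(w,4),round(h,4),"a",round(a,1),"corners++ -+ -- +-",k,"sides +-,U +-V",[int((np.abs(q_)<.007).sum()) for q_ in (V[U>w/2-.006],V[U<-w/2+.006],U[V>h/2-.006],U[V<-h/2+.006])],"com",q.mean(0).round(4))
E
python3 - <<'E'
from h import *
z=np.load("w0.npz"); o=monitor.get_obs(); P=cloud(cam("wrist",o),z["d"]); parts(P,z["p"])
E
```

```text
[392. 162.] 1193 c 0.4415 -0.113 wh 0.0442 0.0588 a 24.8 corners++ -+ -- +- [69, 0, 0, 75] sides +-,U +-V [48, 45, 44, 34] com [ 0.4452 -0.111 ]
[512. 172.] 1538 c 0.432 -0.2749 wh 0.0581 0.0603 a 71.8 corners++ -+ -- +- [5, 4, 3, 3] sides +-,U +-V [14, 11, 3, 2] com [ 0.4328 -0.273 ]
[223. 173.] 888 c 0.4266 0.1169 wh 0.0458 0.042 a 22.9 corners++ -+ -- +- [60, 0, 73, 26] sides +-,U +-V [28, 29, 39, 59] com [0.4288 0.1149]
[ 97. 203.] 533 c 0.3843 0.2913 wh 0.0305 0.0303 a 64.9 corners++ -+ -- +- [64, 25, 97, 37] sides +-,U +-V [83, 90, 79, 106] com [0.3851 0.2904]
```

```bash
python3 - <<'E'
from h import *
z=np.load("w0.npz"); o=monitor.get_obs(); P=cloud(cam("wrist",o),z["d"])
q=P[(P[...,2]>.017)&(P[...,2]<.045)&(abs(P[...,0]-.432)<.05)&(abs(P[...,1]+.274)<.045)][:,:2]
for it in range(3):
  c=np.array([.432,-.274]) if it==0 else c
  w=(q-c)@[1,1j]; s=abs(w)>.019; a=np.degrees(np.angle((w[s]**4).sum()))/4
  e=np.exp(1j*np.radians(a)); ww=(q-c)@[1,1j]/e
  lo=[np.percentile(ww.real[abs(ww.imag)<.01],t) for t in(1,99)]; li=[np.percentile(ww.imag[abs(ww.real)<.01],t) for t in(1,99)]
  dc=(sum(lo)/2+1j*sum(li)/2)*e; c=c+[dc.real,dc.imag]; print(a,lo,li,c)
E
```

```text
27.502726639951778 [np.float64(-0.03017246925400552), np.float64(0.027766584738789922)] [np.float64(-0.029930494398916464), np.float64(0.027825608108052055)] [ 0.43141901 -0.27548901]
27.74375903657707 [np.float64(-0.028801962140063926), np.float64(0.028964243164058483)] [np.float64(-0.028826815900163748), np.float64(0.028902169383617705)] [ 0.43147329 -0.2754179 ]
27.705238975006072 [np.float64(-0.028881862347905515), np.float64(0.02888388174065165)] [np.float64(-0.028856574639725425), np.float64(0.028859359030787683)] [ 0.43147353 -0.27541619]
```

```bash
python3 -m crank '[[[-0.23,4.47,0],[0,0,0]],[[-0.23,4.47,0],[0,0,0]],[[-0.23,4.47,0],[0,0,0]],[[-0.23,4.47,0],[0,0,0]],[[-0.23,4.47,0],[0,0,0]]]' && python3 -m crank '[[[-0.23,4.47,0],[0,0,0]],[[0,0,2],[0,0,-0.148]],[[0,0,2],[0,0,-0.148]],[[0,0,2],[0,0,-0.148]],[[0,0,2],[0,0,-0.03]]]' && python3 -m crank '[[[0,0,4],[0,0,0]],[[0,0,4],[0,0,0]],[[0,0,4],[0,0,0]],[[0,0,0],[0,0,0]],[[0,0,0],[0,0,0]]]'
python3 - <<'E'
from h import *
o=monitor.get_obs(); show(o); T=Ro.from_rotvec(o["orientation"]).as_matrix()
print(np.round(T.T@(np.array([.4315,-.2754,0])-o["tcp_pos"])*100,2))
E
```

```text
clock: 2.45
tcp_pos: [0.432, -0.2326, 0.2589]
orientation: [3.141, 0.014, 0.001]
contact_force: [0.4, 0.4, 0.6]
grip_width: 0.0848
gripper_force: 0.0
clock: 2.95
tcp_pos: [0.4303, -0.2756, 0.178]
orientation: [-3.049, -0.757, -0.0]
contact_force: [0.7, -0.1, -0.1]
grip_width: 0.0852
gripper_force: 0.0
clock: 3.45
tcp_pos: [0.4305, -0.2752, 0.0591]
orientation: [-3.05, -0.749, 0.001]
contact_force: [0.4, -0.2, -0.1]
grip_width: 0.0849
gripper_force: 0.0
3.45 tcp [ 0.4305 -0.2752  0.0591] R [[0.886, 0.463, -0.001], [0.463, -0.886, 0.001], [-0.001, -0.001, -1.0]] w 0.08494500160617235 F [ 0.4 -0.2 -0.1]
[0.09 0.07 5.91]
```

Lined up. Descend and grip.

```bash
python3 -m crank '[[[0.1,0.05,2.5],[0,0,0]],[[0,0,2],[0,0,0]],[[0,0,1.2],[0,0,0]],[[0,0,0],[0,0,0]]]' && python3 -m crank '[[[0,0,0],[0,0,0]],[[0,0,0],[0,0,0]],[[0,0,0],[0,0,0]],[[0,0,0],[0,0,0]],[[0,0,0],[0,0,0]]]' 4 60 && python3 -m crank '[[[0,0,0],[0,0,0]],[[0,0,0],[0,0,0]],[[0,0,0],[0,0,0]]]'
```

```text
clock: 3.85
tcp_pos: [0.4321, -0.2754, 0.0023]
orientation: [3.051, 0.749, 0.0]
contact_force: [0.2, -0.9, -0.7]
grip_width: 0.0851
gripper_force: 0.0
clock: 4.35
tcp_pos: [0.4327, -0.2756, 0.0035]
orientation: [3.05, 0.748, 0.002]
contact_force: [-1.6, 1.1, 8.8]
grip_width: 0.0569
gripper_force: 63.0
clock: 4.65
tcp_pos: [0.4327, -0.2756, 0.0035]
orientation: [3.049, 0.748, 0.002]
contact_force: [-1.4, 1.0, 7.6]
grip_width: 0.0572
gripper_force: 63.0
```

```bash
python3 -m crank '[[[0,0,-3],[0,0,0]],[[0,0,-3],[0,0,0]],[[0,0,-3],[0,0,0]],[[3.5,1.6,0],[0,0,0]],[[3.5,1.6,0],[0,0,0]]]' && python3 -m crank '[[[3.5,1.6,0],[0,0,0]],[[3.6,1.6,0],[0,0,0]],[[0,0,0],[0,0,0.148]],[[0,0,0],[0,0,0.148]],[[0,0,0],[0,0,0.148]]]' && python3 -m crank '[[[0,0,1],[0,0,0.06]],[[0,0,0],[0,0,0]],[[0,0,0],[0,0,0]]]'
```

```text
clock: 5.15
tcp_pos: [0.5093, -0.2723, 0.0941]
orientation: [3.05, 0.744, 0.003]
contact_force: [1.0, -0.2, -2.6]
grip_width: 0.0571
gripper_force: 66.2
clock: 5.65
tcp_pos: [0.5864, -0.2664, 0.0921]
orientation: [-3.141, -0.049, 0.0]
contact_force: [-0.3, 0.3, -1.9]
grip_width: 0.0567
gripper_force: 66.2
clock: 5.95
tcp_pos: [0.5861, -0.2665, 0.0821]
orientation: [-3.141, 0.033, 0.001]
contact_force: [-0.3, -0.9, -1.9]
grip_width: 0.0566
gripper_force: 66.2
```

```bash
python3 -m crank '[[[0,0,3],[0,0,0]],[[0,0,2.5],[0,0,0]],[[0,0,1.8],[0,0,0]],[[0,0,0],[0,0,0]],[[0,0,0],[0,0,0]]]' && python3 -m crank '[[[0,0,0],[0,0,0]],[[0,0,0],[0,0,0]],[[0,0,0],[0,0,0]]]' 7.2 && python3 -m crank '[[[0,0,-2],[0,0,0]],[[0,0,-4],[0,0,0]],[[0,0,-5],[0,0,0]],[[0,0,-5],[0,0,0]],[[0,0,0],[0,0,0]]]' && python3 - <<'E'
from h import *
o,p,P=look("wrist","w1"); show(o); cv2.imwrite("pics/w1.png",p[...,::-1])
T=Ro.from_rotvec(o["orientation"]).as_matrix()
print(np.round(T.T@(np.array([.4442,-.1117,.06])-o["tcp_pos"])*100,2))
E
```

```text
clock: 6.45
tcp_pos: [0.5866, -0.2668, 0.0091]
orientation: [-3.141, 0.036, -0.0]
contact_force: [0.2, 0.6, -2.2]
grip_width: 0.0567
gripper_force: 67.6
clock: 6.75
tcp_pos: [0.587, -0.2668, 0.0097]
orientation: [3.141, -0.036, 0.002]
contact_force: [0.1, 0.1, 0.0]
grip_width: 0.0719
gripper_force: 0.0
clock: 7.25
tcp_pos: [0.5911, -0.2683, 0.1775]
orientation: [3.136, -0.037, 0.021]
contact_force: [0.4, -0.1, -0.4]
grip_width: 0.0719
gripper_force: 0.0
7.25 tcp [ 0.5911 -0.2683  0.1775] R [[1.0, -0.024, 0.013], [-0.023, -1.0, -0.005], [0.014, 0.005, -1.0]] w 0.07192367299892029 F [ 0.4 -0.1 -0.4]
[-15.21 -15.37  11.47]
```

View pics/w1.png

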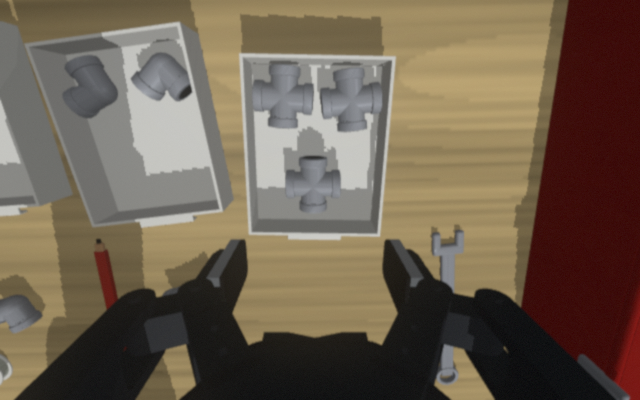

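The cross lies flat in its drawer, at (313,183). Next is the tee.

```bash
python3 -m crank '[[[-3.04,-3.07,0],[0,0,0]],[[-3.04,-3.07,0],[0,0,0]],[[-3.04,-3.07,0],[0,0,0]],[[-3.04,-3.07,0],[0,0,0]],[[-3.04,-3.07,0],[0,0,0]]]' 8.5 && python3 -m crank '[[[0,0,2.5],[0,0,-0.148]],[[0,0,2.5],[0,0,-0.148]],[[0,0,2.5],[0,0,-0.148]],[[0,0,2.5],[0,0,-0.012]],[[0,0,0],[0,0,0]]]'
python3 - <<'E'
from h import *
o=monitor.get_obs(); show(o); T=Ro.from_rotvec(o["orientation"]).as_matrix()
print(np.round(T.T@(np.array([.4442,-.1117,.005])-o["tcp_pos"])*100,2), np.degrees(np.arctan2(T[1,0],T[0,0])))
E
```

```text
clock: 7.8
tcp_pos: [0.4359, -0.1084, 0.168]
orientation: [-3.141, 0.036, 0.002]
contact_force: [0.5, 0.9, 0.9]
grip_width: 0.0848
gripper_force: 0.0
clock: 8.3
tcp_pos: [0.435, -0.1091, 0.0659]
orientation: [-3.065, -0.674, 0.01]
contact_force: [-0.4, 0.8, 0.7]
grip_width: 0.0848
gripper_force: 0.0
8.3 tcp [ 0.435  -0.1091  0.0659] R [[0.908, 0.42, -0.007], [0.42, -0.908, 0.002], [-0.005, -0.004, -1.0]] w 0.08481774640206309 F [-0.4  0.8  0.7]
[0.76 0.65 6.08] 24.812720205040296
```

```bash
python3 -m crank '[[[0.76,0.65,1],[0,0,0]],[[0,0,2.5],[0,0,0]],[[0,0,2],[0,0,0]],[[0,0,0.6],[0,0,0]],[[0,0,0],[0,0,0]]]' && python3 -m crank '[[[0,0,0],[0,0,0]],[[0,0,0],[0,0,0]],[[0,0,0],[0,0,0]],[[0,0,0],[0,0,0]],[[0,0,0],[0,0,0]]]' 4 60 && python3 -m crank '[[[0,0,0],[0,0,0]],[[0,0,0],[0,0,0]]]'
```

```text
clock: 8.8
tcp_pos: [0.4473, -0.1123, 0.0078]
orientation: [-3.068, -0.674, 0.002]
contact_force: [-0.2, -0.6, 0.4]
grip_width: 0.0848
gripper_force: 0.0
clock: 9.3
tcp_pos: [0.4486, -0.1125, 0.0092]
orientation: [3.067, 0.674, 0.003]
contact_force: [-1.0, 0.0, 8.3]
grip_width: 0.0568
gripper_force: 62.6
clock: 9.5
tcp_pos: [0.4486, -0.1125, 0.0092]
orientation: [3.067, 0.674, 0.003]
contact_force: [-1.5, 1.1, 7.4]
grip_width: 0.0567
gripper_force: 62.6
```

```bash
python3 -m crank '[[[0,0,-3],[0,0,0]],[[0,0,-3],[0,0,0]],[[0,0,-3],[0,0,0]],[[3.32,-3.24,0],[0,0,0]],[[3.32,-3.24,0],[0,0,0]]]' && python3 -m crank '[[[3.32,-3.24,0],[0,0,0]],[[3.32,-3.24,0],[0,0,0]],[[3.32,-3.24,0],[0,0,0]],[[3.32,-3.24,0],[0,0,0]],[[3.32,-3.24,0],[0,0,0]]]' && python3 -m crank '[[[3.32,-3.24,0],[0,0,0]],[[3.32,-3.24,0],[0,0,0]],[[0,0,0],[0,0,0.148]],[[0,0,0],[0,0,0.148]],[[0,0,0],[0,0,0.13]]]' && python3 -m crank '[[[0,0,0],[0,0,0]],[[0,0,0],[0,0,0]]]'
```

```text
clock: 10.0
tcp_pos: [0.4819, -0.0266, 0.0998]
orientation: [3.068, 0.666, 0.005]
contact_force: [1.2, 0.9, -1.6]
grip_width: 0.057
gripper_force: 65.8
clock: 10.5
tcp_pos: [0.5639, 0.1926, 0.0986]
orientation: [3.068, 0.674, 0.001]
contact_force: [1.0, -0.1, -2.0]
grip_width: 0.0567
gripper_force: 65.8
clock: 11.0
tcp_pos: [0.5964, 0.278, 0.0982]
orientation: [-3.142, -0.002, 0.0]
contact_force: [0.1, -0.4, -2.1]
grip_width: 0.0564
gripper_force: 65.8
clock: 11.2
tcp_pos: [0.5965, 0.2776, 0.0982]
orientation: [3.141, 0.016, 0.001]
contact_force: [-0.4, -0.7, -1.2]
grip_width: 0.0568
gripper_force: 65.8
```

```bash
python3 -m crank '[[[0,0,3.5],[0,0,0]],[[0,0,3],[0,0,0]],[[0,0,1.95],[0,0,0]],[[0,0,0],[0,0,0]],[[0,0,0],[0,0,0]]]' && python3 -m crank '[[[0,0,0],[0,0,0]],[[0,0,0],[0,0,0]],[[0,0,0],[0,0,0]]]' 7.2 && python3 -m crank '[[[0,0,-2],[0,0,0]],[[0,0,-4],[0,0,0]],[[0,0,-4],[0,0,0]],[[0,0,-4],[0,0,0]],[[0,0,0],[0,0,0]]]' && python3 -m crank '[[[-3.3,3.2,0],[0,0,0]],[[-3.3,3.2,0],[0,0,0]],[[-3.3,3.2,0],[0,0,0]],[[-3.3,3.2,0],[0,0,0]],[[-3.3,3.2,0],[0,0,0]]]' && python3 -m crank '[[[0,0,2.5],[0,0,-0.148]],[[0,0,2.5],[0,0,-0.148]],[[0,0,2.5],[0,0,-0.11]],[[0,0,0],[0,0,0]],[[0,0,0],[0,0,0]]]' 6.5
python3 - <<'E'
from h import *
o=monitor.get_obs(); show(o); T=Ro.from_rotvec(o["orientation"]).as_matrix()
print(np.round(T.T@(np.array([.4310,.1187,.005])-o["tcp_pos"])*100,2), np.degrees(np.arctan2(T[1,0],T[0,0])))
o,p,P=look("top","t1"); cv2.imwrite("pics/t1.png",cv2.resize(p[95:255,195:455,::-1],None,fx=3,fy=3))
E
```

```text
clock: 11.7
tcp_pos: [0.5965, 0.2775, 0.0132]
orientation: [-3.141, -0.014, 0.001]
contact_force: [0.7, -0.5, -2.5]
grip_width: 0.0567
gripper_force: 70.4
clock: 12.0
tcp_pos: [0.5969, 0.2778, 0.0138]
orientation: [-3.141, -0.011, -0.001]
contact_force: [0.1, -0.4, 0.2]
grip_width: 0.0722
gripper_force: 0.0
clock: 12.5
tcp_pos: [0.6, 0.2798, 0.1603]
orientation: [-3.136, -0.011, -0.016]
contact_force: [1.1, 0.2, 0.6]
grip_width: 0.0724
gripper_force: 0.0
clock: 13.0
tcp_pos: [0.431, 0.1152, 0.153]
orientation: [3.141, 0.011, 0.0]
contact_force: [0.2, 0.2, 0.2]
grip_width: 0.0721
gripper_force: 0.0
clock: 13.5
tcp_pos: [0.4324, 0.1165, 0.0784]
orientation: [-3.076, -0.639, 0.002]
contact_force: [0.1, 0.3, 0.8]
grip_width: 0.0652
gripper_force: 0.0
13.5 tcp [0.4324 0.1165 0.0784] R [[0.917, 0.399, -0.001], [0.399, -0.917, -0.0], [-0.001, -0.0, -1.0]] w 0.0652468491777796 F [0.1 0.3 0.8]
[-0.04 -0.25  7.34] 23.49024937562145
```

View pics/t1.png

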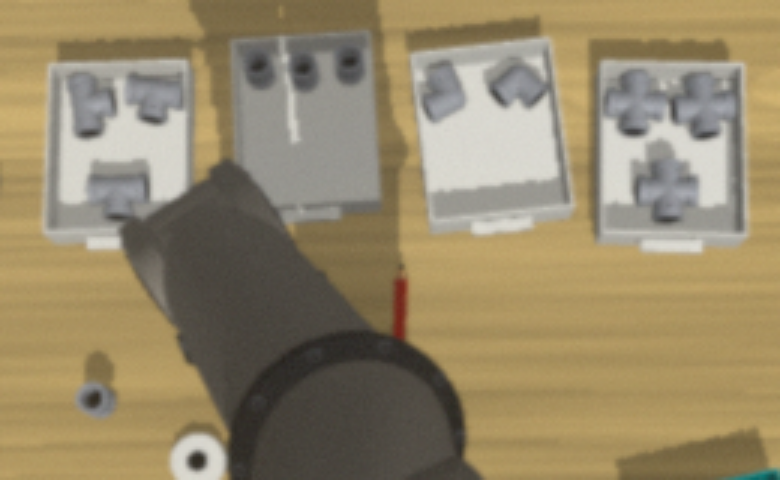

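The tee is in its drawer at (118,190) and the cross at (667,190). Next, grip the elbow.

```bash
python3 -m crank '[[[0,-0.25,2.5],[0,0,0]],[[0,0,2.5],[0,0,0]],[[0,0,1.8],[0,0,0]],[[0,0,0.5],[0,0,0]],[[0,0,0],[0,0,0]]]' && python3 -m crank '[[[0,0,0],[0,0,0]],[[0,0,0],[0,0,0]],[[0,0,0],[0,0,0]],[[0,0,0],[0,0,0]],[[0,0,0],[0,0,0]]]' 3 60 && python3 -m crank '[[[0,0,0],[0,0,0]],[[0,0,0],[0,0,0]]]' && python3 -m crank '[[[0,0,-3],[0,0,0]],[[0,0,-3],[0,0,0]],[[0,0,-3],[0,0,0]],[[0,0,0],[0,0,0]],[[0,0,0],[0,0,0]]]'
```

```text
clock: 14.05
tcp_pos: [0.4321, 0.1191, 0.0057]
orientation: [3.075, 0.643, 0.001]
contact_force: [-0.0, 0.9, 0.1]
grip_width: 0.0648
gripper_force: 0.0
clock: 14.55
tcp_pos: [0.4328, 0.1192, 0.0069]
orientation: [-3.075, -0.643, -0.004]
contact_force: [-2.2, -0.1, 7.9]
grip_width: 0.0428
gripper_force: 59.3
clock: 14.75
tcp_pos: [0.4327, 0.1192, 0.0069]
orientation: [-3.075, -0.643, -0.004]
contact_force: [-1.7, 0.0, 8.1]
grip_width: 0.0428
gripper_force: 59.3
clock: 15.25
tcp_pos: [0.4323, 0.1188, 0.0963]
orientation: [3.075, 0.643, 0.004]
contact_force: [0.0, 0.2, -2.4]
grip_width: 0.0432
gripper_force: 61.9
```

```bash
python3 -m crank '[[[1.22,4.44,0],[0,0,0]],[[1.22,4.44,0],[0,0,0]],[[1.22,4.44,0],[0,0,0]],[[1.22,4.44,0],[0,0,0]],[[1.22,4.44,0],[0,0,0]]]' && python3 -m crank '[[[1.22,4.44,0],[0,0,0]],[[0,0,0],[0,0,0.148]],[[0,0,0],[0,0,0.148]],[[0,0,0],[0,0,0]],[[0,0,0],[0,0,0]]]'
```

```text
clock: 15.75
tcp_pos: [0.5765, -0.0617, 0.0938]
orientation: [-3.074, -0.644, 0.004]
contact_force: [0.6, 0.3, -1.5]
grip_width: 0.0429
gripper_force: 61.8
clock: 16.25
tcp_pos: [0.6048, -0.0954, 0.0942]
orientation: [3.136, 0.19, -0.003]
contact_force: [0.8, 0.4, -1.8]
grip_width: 0.043
gripper_force: 61.6
```

```bash
python3 -m crank '[[[0,0,3.5],[0,0,0]],[[0,0,3],[0,0,0]],[[0,0,1.7],[0,0,0]],[[0,0,0],[0,0,0]],[[0,0,0],[0,0,0]]]' && python3 -m crank '[[[0,0,0],[0,0,0]],[[0,0,0],[0,0,0]],[[0,0,0],[0,0,0]]]' 6 && python3 -m crank '[[[0,0,-2],[0,0,0]],[[0,0,-4],[0,0,0]],[[0,0,-4],[0,0,0]],[[0,0,-4],[0,0,0]],[[0,0,0],[0,0,0]]]' && python3 -m crank '[[[-1.92,-4.55,0],[0,0,0]],[[-1.92,-4.55,0],[0,0,0]],[[-1.92,-4.55,0],[0,0,0]],[[-1.92,-4.55,0],[0,0,0]],[[-1.92,-4.55,0],[0,0,0]]]' && python3 -m crank '[[[-1.92,-4.55,0],[0,0,0]],[[-1.92,-4.55,0],[0,0,0]],[[-1.92,-4.55,0],[0,0,0]],[[-1.92,-4.55,0],[0,0,0]],[[0,0,0],[0,0,0]]]'
python3 - <<'E'
from h import *
o,p,P=look("wrist","w2"); show(o); T=Ro.from_rotvec(o["orientation"]).as_matrix(); parts(P,p)
print(np.round(T.T@(np.array([.3845,.291,.008])-o["tcp_pos"])*100,2), np.degrees(np.arctan2(T[1,0],T[0,0])))
o,p,P=look("top","t2"); cv2.imwrite("pics/t2.png",cv2.resize(p[95:255,195:455,::-1],None,fx=3,fy=3))
E
```

```text
clock: 16.75
tcp_pos: [0.6058, -0.0956, 0.0136]
orientation: [-3.136, -0.185, 0.0]
contact_force: [0.2, 1.2, -1.4]
grip_width: 0.043
gripper_force: 62.6
clock: 17.05
tcp_pos: [0.6063, -0.0959, 0.0143]
orientation: [3.136, 0.184, 0.003]
contact_force: [0.3, -0.6, 0.4]
grip_width: 0.0603
gripper_force: 0.0
clock: 17.55
tcp_pos: [0.6096, -0.0961, 0.1601]
orientation: [3.134, 0.183, 0.018]
contact_force: [0.3, 0.1, -0.5]
grip_width: 0.0597
gripper_force: 0.0
clock: 18.05
tcp_pos: [0.4824, 0.1203, 0.1533]
orientation: [3.136, 0.183, 0.001]
contact_force: [0.9, 0.7, 0.3]
grip_width: 0.0598
gripper_force: 0.0
clock: 18.55
tcp_pos: [0.3821, 0.2976, 0.1539]
orientation: [-3.131, -0.201, -0.0]
contact_force: [-0.5, -0.1, 0.5]
grip_width: 0.0602
gripper_force: 0.0
18.55 tcp [0.3821 0.2976 0.1539] R [[0.992, 0.128, -0.0], [0.128, -0.992, 0.004], [0.0, -0.004, -1.0]] w 0.060197813510137275 F [-0.5 -0.1  0.5]
[321. 185.] 621 c 0.3845 0.292 wh 0.0304 0.0302 a 86.5 corners++ -+ -- +- [68, 79, 61, 72] sides +-,U +-V [84, 97, 121, 105] com [0.384  0.2918]
[ 0.15  0.74 14.59] 7.333484260200119
```

View pics/t2.png

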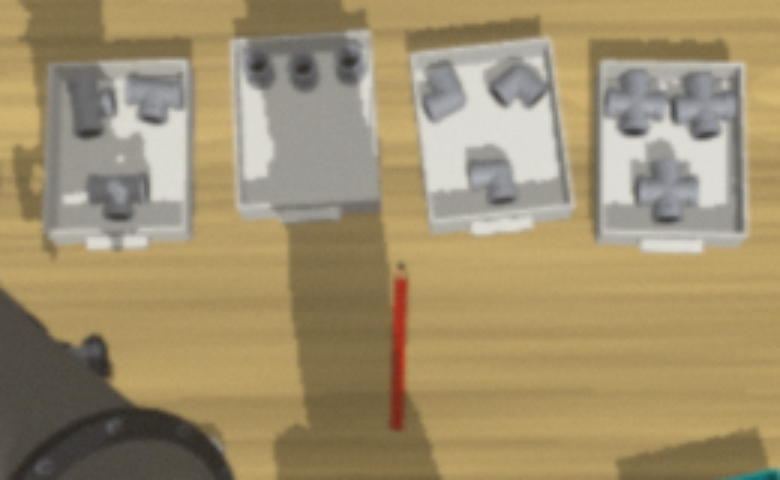

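The elbow is in its drawer, at (492,180). Next is the socket.

```bash
python3 -m crank '[[[0.2,0.65,2],[0,0,0]],[[0,0,4],[0,0,0]],[[0,0,4],[0,0,0]],[[0,0,3],[0,0,0]],[[0,0,1.4],[0,0,0]]]' && python3 -m crank '[[[0,0,0],[0,0,0]],[[0,0,0],[0,0,0]]]' && python3 -m crank '[[[0,0,0],[0,0,0]],[[0,0,0],[0,0,0]],[[0,0,0],[0,0,0]],[[0,0,0],[0,0,0]],[[0,0,0],[0,0,0]]]' 2 60 && python3 -m crank '[[[0,0,0],[0,0,0]],[[0,0,0],[0,0,0]]]' && python3 -m crank '[[[0,0,-3],[0,0,0]],[[0,0,-3],[0,0,0]],[[0,0,-3],[0,0,0]],[[0,0,0],[0,0,0]],[[0,0,0],[0,0,0]]]'
```

```text
clock: 19.15
tcp_pos: [0.3888, 0.2812, 0.0066]
orientation: [3.133, 0.179, -0.005]
contact_force: [0.0, -0.2, 1.1]
grip_width: 0.0599
gripper_force: 0.0
clock: 19.35
tcp_pos: [0.3898, 0.2834, 0.0094]
orientation: [3.136, 0.18, 0.0]
contact_force: [-0.7, -0.1, 0.1]
grip_width: 0.0597
gripper_force: 0.0
clock: 19.85
tcp_pos: [0.39, 0.2851, 0.0107]
orientation: [-3.135, -0.183, -0.004]
contact_force: [-0.1, -0.5, 7.6]
grip_width: 0.0293
gripper_force: 58.7
clock: 20.05
tcp_pos: [0.39, 0.2851, 0.0107]
orientation: [-3.135, -0.183, -0.004]
contact_force: [-0.8, -0.9, 7.4]
grip_width: 0.0297
gripper_force: 58.7
clock: 20.55
tcp_pos: [0.3895, 0.2845, 0.1001]
orientation: [-3.136, -0.183, -0.003]
contact_force: [-0.1, -0.5, -1.7]
grip_width: 0.0293
gripper_force: 59.5
```

```bash
python3 -m crank '[[[3.03,3.15,0],[0,0,0]],[[3.03,3.15,0],[0,0,0]],[[3.03,3.15,0],[0,0,0]],[[3.03,3.15,0],[0,0,0]],[[3.03,3.15,0],[0,0,0]]]' && python3 -m crank '[[[3.03,3.15,0],[0,0,0]],[[3.03,3.15,0],[0,0,0]],[[0,0,0],[0,0,0]],[[0,0,0],[0,0,0]],[[0,0,0],[0,0,0]]]'
```

```text
clock: 21.05
tcp_pos: [0.558, 0.144, 0.0977]
orientation: [3.135, 0.184, -0.004]
contact_force: [0.4, 0.9, -0.3]
grip_width: 0.0293
gripper_force: 59.5
clock: 21.55
tcp_pos: [0.6236, 0.0914, 0.098]
orientation: [-3.136, -0.186, 0.004]
contact_force: [-0.7, 0.7, -0.5]
grip_width: 0.0295
gripper_force: 59.6
```

Descend to about 0.0145, settle, and release.

```bash
python3 -m crank '[[[0,0,3],[0,0,0]],[[0,0,3],[0,0,0]],[[0,0,1.5],[0,0,0]],[[0,0,0.8],[0,0,0]],[[0,0,0],[0,0,0]]]' && python3 -m crank '[[[0,0,0],[0,0,0]],[[0,0,0],[0,0,0]],[[0,0,0],[0,0,0]],[[0,0,0],[0,0,0]]]' 5.5 && python3 -m crank '[[[0,0,-2],[0,0,0]],[[0,0,-4],[0,0,0]],[[0,0,-4],[0,0,0]],[[0,0,-4],[0,0,0]],[[0,0,0],[0,0,0]]]' && python3 -m crank '[[[-4,0,-2],[0,0,0]],[[-4,0,-2],[0,0,0]],[[-3,0,-2],[0,0,0]],[[0,0,0],[0,0,0]],[[0,0,0],[0,0,0]]]'
python3 - <<'E'
from h import *
o,p,P=look("wrist","w3"); show(o); cv2.imwrite("pics/w3.png",p[...,::-1])
o,p,P=look("scene","s3"); cv2.imwrite("pics/s3.png",p[...,::-1])
E
```

```text
clock: 22.05
tcp_pos: [0.6244, 0.0909, 0.0156]
orientation: [3.136, 0.185, -0.003]
contact_force: [0.0, 0.0, -0.9]
grip_width: 0.0291
gripper_force: 59.6
clock: 22.45
tcp_pos: [0.6259, 0.0903, 0.0171]
orientation: [-3.136, -0.183, -0.002]
contact_force: [-0.6, -0.2, -0.8]
grip_width: 0.0548
gripper_force: 0.0
clock: 22.95
tcp_pos: [0.6292, 0.0913, 0.1631]
orientation: [-3.135, -0.183, -0.018]
contact_force: [0.1, 0.4, -0.4]
grip_width: 0.0551
gripper_force: 0.0
clock: 23.45
tcp_pos: [0.5162, 0.0772, 0.2168]
orientation: [3.136, 0.183, 0.003]
contact_force: [0.5, -0.4, 1.1]
grip_width: 0.0548
gripper_force: 0.0
23.45 tcp [0.5162 0.0772 0.2168] R [[0.993, 0.116, 0.002], [0.116, -0.993, -0.0], [0.002, 0.0, -1.0]] w 0.05479139716394143 F [ 0.5 -0.4  1.1]
```

View pics/w3.png

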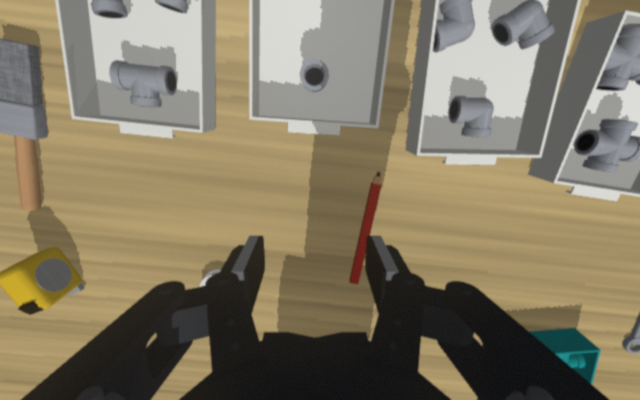

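View pics/s3.png

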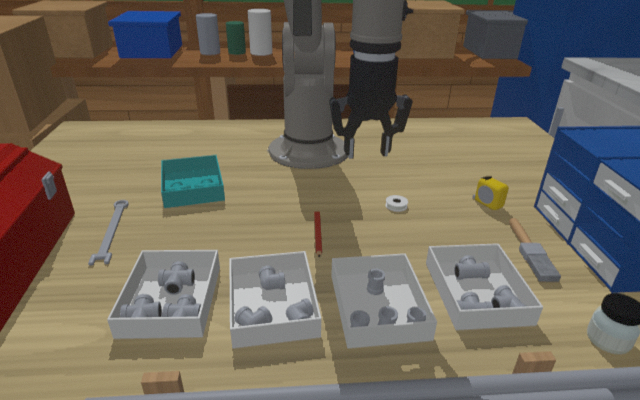

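The wrist view shows the socket standing in its drawer at (314,75), the tee at (143,80) and the elbow at (470,115). The scene view confirms all four parts are with their own kind. The pencil (318,235) and reel (397,204) haven't moved, and the gripper is clear.

```bash
python3 -c "
from bench import r
print(r.hand_in())"
```

```text
the job is handed in; nothing more can be done
None
```

I put all four fittings on the floor of the drawers that hold their own kind, left the pencil and reel where they were, and handed the job in at about 23.6 s (no verdict was returned).

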